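Lock the battery cover of the inspection console

TASK

The battery cover of the control console stands proud on its springs with its cam lock open: take the orange flat-blade driver from the tool block, press the cover home with the blade in the lock's slot, turn the lock a quarter turn clockwise until it seats, and stand the driver back in the hole it came from. Press lightly (10 to 15 N always suffices; 25 N bruises the slot), stop turning as soon as the lock stops, and touch the console with nothing but the driver. Leave the emergency stop and the other things where they are.

Things in the scene. Friction and masses are not known exactly. Their poses are not given: they have to be found in the camera images.
- console: aluminium control console, fixed, 280 (x) x 400 (y) x 95 mm high, origin under its centre. On its deck: the battery cover (bare aluminium plate 173 x 112 x 5 mm, hinged along its far, +x, edge) in the near right-hand (-x, -y) part; elsewhere keyboard, joystick, knobs and the red emergency stop, none more than 65 mm above the deck
- lock (a point): middle of the elongated hole in the cover that holds the brass lock, at the height of the slot's floor; fixed to the cover, x away from the robot, z up; 140 mm from the hinge. The lock may stand clamped up to 5 mm off it, to +x or -x: find it by sight or feel. Round head 26 mm across, 5.5 mm above the slot's floor; slot 4.2 mm wide right across it, along y when open, turning with the cam
- cam (a joint): turn of the lock, rad, clockwise from above: 0 to 0.2 open (as found), seated about 1.57 (black dot in the slot at the green tick, to the near edge), stop 1.62. Turns with 0.05 to 0.1 N m; 0.16 is forcing it. Its arm passes the keeper only with the cover pressed home (within 0.5 mm); beyond 1.52 it springs into its pocket as the pressure is eased, and stays. The blade has up to 0.12 rad of play either way
- cover (a joint): opening of the cover, rad: about 0.075 as found (10.5 mm proud at the lock, on its springs). Home is where it lands on the hard buffers of an adjustable keeper, set differently on each console: 5 to 10.5 mm down at the lock (0.036 to 0 rad), to be felt. The springs push back at the lock with about 1 N per mm pressed, 10 N at most. Locked, it sits about 0.015 above home
- estop (a joint): red mushroom push button 40 mm across in a yellow housing on the console's left near corner: travel in m, 0 = not pressed; leave alone
- rack: black tool block fixed to the desk, 64 (x) x 170 (y) x 60 mm high, origin under its centre; two square holes of 20 mm right through it, at y = -45 and y = +45 mm; one driver stands in each, its handle's underside on the top of the block
- driver_handle (a point): centre of the orange handle of the flat-blade driver, which stands upright, blade down, in one of the two holes. Handle 34 mm (this point's x) x 22 mm (y) x 56 mm high, grasp it across the 22 mm; z up along the driver. Its underside is 30 mm below this point, the blade's tip 80 mm below. Weight about 120 g
- driver_tip (a point): middle of the blade's tip edge, on the driver's axis: the blade is 14 mm wide (along x) and 2.5 mm thick (along y), the last 1.5 mm a little less (13.2 x 2.2 mm); above 16 mm a round shank 8 mm thick. Standing in the block the tip is 10 mm above the desk
- crosstip_handle (a point): centre of the round blue handle (27 mm across, 56 mm high) of the cross-tip driver in the other hole of the block; leave alone
- cartridge_center (a point): centre of the loose pink respirator cartridge, a disc 82 mm across and 34 mm high, lying on the console's deck between the joystick and the emergency stop; leave alone
- radio_center (a point): centre of the loose black hand-held radio lying on the desk, 58 x 115 x 34 mm with a 70 mm aerial to its +y; leave alone
Mind the look-alikes: they are no part of the job. Of the things that look like the part that bears driver_handle, the middle-sized one is meant.

How it is judged:
By the outcome, as a careful person would: the job done as asked, in the order asked, and still so for the second after the job is handed in, with the robot touching nothing.
It also fails if it takes over 72 s, if anything falls off the work surface, if the arm or the gripper's body presses on something with over 40 N, if the wrist force passes 120 N, or if a joint passes its speed limit or range.

ROBOT

A 6-joint arm with a two-finger parallel gripper is mounted at the origin on the work surface. World frame = base frame: x ahead of the robot, y to its left, z up, the work surface at z = 0. Lengths are in m, angles in rad, forces in N, time in s.
With the tool pointing down it reaches from about 0.275 to 0.825 m from the base axis. Payload 4.9 kg.
Tool frame: the origin (TCP) lies midway between the tips of the shut fingers; the grasp point (between the pads) lies 19 mm behind it (bot.grip_depth is the distance from the TCP to the grasp point, in m); z points along the fingers, y is the line along which they close (so a half turn about z gives the same grasp; the last joint's range is limited). The gripper opens to 85 mm and grips with 20 to 120 N. Pads are 22 mm wide; open, the fingers measure 114 mm over their backs; the gripper's body (76 mm by 85 mm) begins 54 mm behind the grasp point. The pads swing forward as they close: fully open they stand 13 mm farther back than shut.
Start: joints at [-1.477, 0.326, -0.193, 1.052, 0, 1.437], TCP at [0.124, -0.536, 0.231] pointing down, gripper open.
Joint ranges: [-2.65, 2.65], [-0.97, 1.79], [-1.3, 1.35], [-1.93, 2.1], [-1.47, 1.37], [-3.14, 3.14]. Speed limits (rad/s): [2.57, 2.57, 3.14, 3.14, 3.14, 3.14].

INTERFACE

Orientations are given as a unit quaternion [w, x, y, z].
In Python, from cell import bot gives the robot as it stands. Calls block until the motion is done:
- bot.move_pose(position, orientation): joint-space move of the TCP to a pose.
- bot.move_linear(position, speed=0.15, rotation=None, until_force=None): straight line of the TCP; rotation=None keeps the orientation; speed is the mean speed in m/s. With until_force (N) it stops when the force on the tool has changed by that much, and returns True; else False.
- bot.goto_joints(angles): joint-space move.
- bot.set_gripper(opening, grasp_force=None): opening from 0.0 (shut) to 1.0 (fully open); grasp_force is the grip in N (None keeps the last); returns when the fingers have stopped.
- bot.wait(seconds).
- bot.solve_ik(position, orientation): joint angles nearest the present ones, or None.
- bot.camera(name): name is "scene" or "top" or "wrist"; returns the picture (400x640x3 uint8, red, green, blue); there is no depth.
- bot.calibration(name): a dict with "mtx" (3x3 intrinsics, pixels), "k1" (the pictures are not rectified: a ray, as slopes to the right and down, at radius r is drawn at 1 + k1 r^2 times it, then the intrinsics apply), "extrinsics" (4x4, takes a point from world to camera coordinates); the wrist camera has in their place "hand_eye" (4x4, takes a point from camera to tool coordinates, whose origin is the TCP and whose axes are the flange's). Camera axes: x right, y down, z forward; pixel columns grow to the right and rows downward; lengths in m; the calibration is good to about 2 mm. A picture is of the moment at which its call begins: read the wrist's pose just before it. calibration takes no time and is no camera call.
A pose or a line that the arm cannot do raises bot.PlanningError and nothing moves.
- bot.close_job(): hands the job in; it is judged then, once.
Trained networks look in the newest picture that a camera, given by its name, has taken for a name from the list of things; names that differ only in an ending like _2 or _b are one class to them, and where a whole thing is asked for, a point or a joint stands for the part that bears it (a point fixed in the world has none). Each returns a list of dicts, best first, with "confidence" (0 to 1); they miss things now and then, are a little off and sometimes report something else, mostly with a low value. They report only what shows in the picture. A call takes as long as a camera call. They do not tell look-alikes from the thing itself.
- bot.search_frame(camera, thing): "bbox" ([left, top, width, height] in pixels, round what is visible of it).
Readings, each from a call of its own:
- bot.read_clock(): time.
- bot.read_joint_positions(): joint angles.
- bot.read_joint_vel(): joint speeds.
- bot.read_joint_efforts(): joint torques, N m.
- bot.read_position(): TCP position.
- bot.read_tool_rot(): TCP orientation.
- bot.read_ft_force(): force on the tool from outside, world axes, zero at the start.
- bot.read_moment(): the same for the moment, N m.
- bot.read_gripper_width(): opening from 0.0 (shut) to 1.0 (fully open).
- bot.read_finger_force(): force on a finger pad.
Only numpy, scipy, OpenCV 4.12 (cv2) and the standard library are available. Lean on these libraries where they do the work, as an engineer would, in place of code of your own. Each camera call takes 0.05 s, during which the arm holds its last target. There are 200 camera calls.

## Working session

There is one attempt and no reset: what is moved stays moved. The work goes in short steps, each a Python script; the robot and the scene stay as the last script left them, time stands still between calls to the robot, and variables do not carry over. Pictures are saved under pics/ and viewed, at most 10 in all, crops included, and the job is handed in when it is done.

```bash
ls; mkdir -p pics; python3 - <<'E'
from cell import bot
import cv2,numpy as np
a=bot.camera("scene");b=bot.camera("top")
cv2.imwrite("pics/a.png",a[:,:,::-1]);cv2.imwrite("pics/b.png",b[:,:,::-1])
for c in("scene","top"):
  print(bot.calibration(c))
  for t in("console","lock","rack","driver_handle","crosstip_handle","cartridge_center","radio_center","estop"):
    print(c,t,[(np.round(d['bbox']).tolist(),round(d['confidence'],2)) for d in bot.search_frame(c,t)][:4])
print(bot.calibration("wrist"),bot.read_clock())
E
```

```text
pics
{'mtx': array([[442.2479859 ,   0.        , 317.74637813],
       [  0.        , 442.2479859 , 202.68233529],
       [  0.        ,   0.        ,   1.        ]]), 'k1': -0.04556689049555059, 'extrinsics': array([[ 0.22111366,  0.97520997, -0.00861757, -0.10988799],
       [ 0.62065754, -0.14752931, -0.77007748, -0.27739275],
       [-0.75225858,  0.16492609, -0.63789217,  1.66262144],
       [ 0.        ,  0.        ,  0.        ,  1.        ]])}
scene console [([268.0, 160.0, 188.0, 132.0], 0.89)]
scene lock [([286.0, 181.0, 66.0, 52.0], 0.72), ([304.0, 186.0, 6.0, 1.0], 0.29)]
scene rack [([186.0, 205.0, 69.0, 32.0], 0.62)]
scene driver_handle [([192.0, 155.0, 16.0, 37.0], 0.95), ([229.0, 191.0, 14.0, 24.0], 0.81)]
scene crosstip_handle [([194.0, 195.0, 15.0, 20.0], 0.56)]
scene cartridge_center [([371.0, 180.0, 30.0, 26.0], 0.87)]
scene radio_center [([165.0, 245.0, 76.0, 39.0], 0.81)]
scene estop [([394.0, 170.0, 13.0, 9.0], 0.52)]
{'mtx': array([[388.1612417 ,   0.        , 320.80332875],
       [  0.        , 388.1612417 , 200.65502258],
       [  0.        ,   0.        ,
[... 745 characters left out ...]
 39.0], 0.66)]
top radio_center [([413.0, 152.0, 82.0, 41.0], 0.81), ([455.0, 223.0, 22.0, 14.0], 0.53)]
top estop [([180.0, 205.0, 24.0, 20.0], 0.62)]
{'mtx': array([[351.32999468,   0.        , 320.03004044],
       [  0.        , 351.32999468, 198.61269834],
       [  0.        ,   0.        ,   1.        ]]), 'k1': -0.05094443604635425, 'hand_eye': array([[-6.64162710e-04, -9.64398559e-01, -2.64452223e-01,
         6.69415297e-02],
       [ 9.99999224e-01, -9.19302619e-04,  8.41028765e-04,
         5.85654136e-04],
       [-1.05419855e-03, -2.64451459e-01,  9.64398421e-01,
        -1.42851621e-01],
       [ 0.00000000e+00,  0.00000000e+00,  0.00000000e+00,
         1.00000000e+00]])} 0.9
```

View pics/a.png

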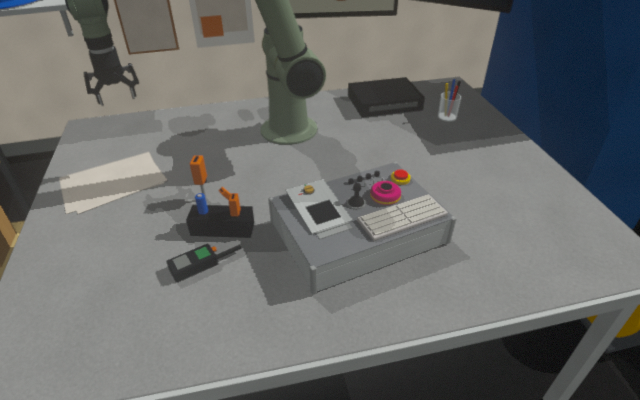

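View pics/b.png

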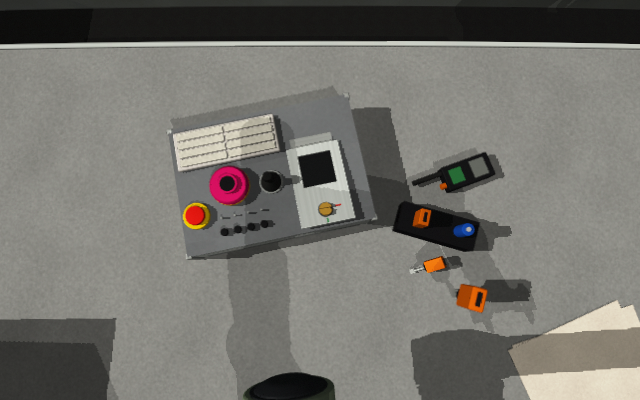

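```bash
cat > h.py <<'E'
from cell import bot
import cv2,numpy as np
from scipy.spatial.transform import Rotation as Ro
def quat(yaw,tilt=None):
    R=Ro.from_euler('z',yaw)*Ro.from_matrix(np.diag([1.,-1,-1]))
    q=R.as_quat(); return [q[3],q[0],q[1],q[2]]
def rot(q): return Ro.from_quat([q[1],q[2],q[3],q[0]]).as_matrix()
def cam(name,pose=None):
    c=bot.calibration(name)
    if name=="wrist":
        p,q=pose; T=np.eye(4);T[:3,:3]=rot(q);T[:3,3]=p
        M=T@c["hand_eye"]
    else: M=np.linalg.inv(c["extrinsics"])
    return c["mtx"],c["k1"],M
def ray(C,uv):
    K,k,M=C
    d=cv2.undistortPoints(np.array([[uv]],float),K,np.array([k,0,0,0.]))[0,0]
    v=M[:3,:3]@np.array([d[0],d[1],1.]); return M[:3,3],v/np.linalg.norm(v)
def onz(C,uv,z):
    o,v=ray(C,uv); return o+v*(z-o[2])/v[2]
def tri(*rs):
    A=sum(np.eye(3)-np.outer(v,v) for o,v in rs); b=sum((np.eye(3)-np.outer(v,v))@o for o,v in rs)
    x=np.linalg.solve(A,b); return x,[np.linalg.norm((np.eye(3)-np.outer(v,v))@(x-o)) for o,v in rs]
def proj(C,X):
    K,k,M=C; W=np.linalg.inv(M)
    return cv2.projectPoints(np.array([X],float).reshape(-1,3),cv2.Rodrigues(W[:3,:3])[0],W[:3,3],K,np.array([k,0,0,0.]))[0][:,0]
def wpose(): return np.array(bot.read_position()),np.array(bot.read_tool_rot())
np.set_printoptions(precision=4,suppress=True)
E
python3 - <<'E'
from h import *
S=cam("scene");T=cam("top")
def t(n,s,p): print(n,*tri(ray(S,s),ray(T,p)))
t("drv",(236,203),(422,219));t("tall",(200,173),(472,299));t("blue",(201.5,205),(464,229.5));t("cart",(386,193),(230,186))
t("lock",(309,188),(326,209)); t("estop",(400.5,174.5),(195,215)); t("small",(226,192),(433,265))
for uv in((400,202),(479,224),(472,251),(392,228)):print("rack",onz(T,uv,.06))
for uv in((169,131),(346,95),(376,220),(188,258)):print("console",onz(T,uv,.095))
print(onz(T,(326,209),.11))
print(wpose(), rot(bot.read_tool_rot()))
E
```

```text
drv [ 0.5099 -0.229   0.0939] [np.float64(0.002564335917500007), np.float64(0.002564335917499958)]
tall [ 0.3482 -0.3224  0.0961] [np.float64(0.004433874709895471), np.float64(0.004433874709895493)]
blue [ 0.4887 -0.3195  0.0871] [np.float64(0.0011889775519397768), np.float64(0.0011889775519397972)]
cart [0.5761 0.1704 0.105 ] [np.float64(0.0012046545508602488), np.float64(0.0012046545508602514)]
lock [ 0.5263 -0.0306  0.1208] [np.float64(0.000985578405616677), np.float64(0.0009855784056166715)]
estop [0.5136 0.2368 0.1116] [np.float64(0.00043777765346719955), np.float64(0.00043777765346733556)]
small [ 0.4154 -0.2552  0.0642] [np.float64(0.00401810144206334), np.float64(0.004018101442063287)]
rack [ 0.5503 -0.1933  0.06  ]
rack [ 0.5028 -0.3637  0.06  ]
rack [ 0.4446 -0.3454  0.06  ]
rack [ 0.4934 -0.1746  0.06  ]
console [0.6991 0.3105 0.095 ]
console [ 0.7817 -0.0746  0.095 ]
console [ 0.5069 -0.1356  0.095 ]
console [0.4262 0.2527 0.095 ]
[ 0.5275 -0.0316  0.11  ]
(array([ 0.1242, -0.5358,  0.2313]), array([0.    , 0.9935, 0.1137, 0.    ])) [[ 0.9742  0.2259  0.    ]
 [ 0.2259 -0.9742 -0.    ]
 [ 0.      0.     -1.    ]]
```

```bash
python3 - <<'E'
from h import *
import json
P={}
def snap(n,p,yaw,lin):
    if lin: bot.move_linear(p,speed=.25)
    else: bot.move_pose(p,quat(yaw))
    w=wpose(); im=bot.camera("wrist"); cv2.imwrite(f"pics/{n}.png",im[:,:,::-1]); P[n]=[w[0].tolist(),w[1].tolist()]
    for t in (["driver_handle","rack","crosstip_handle"] if n[0]=="r" else ["lock"]):
        print(n,t,[(np.round(d['bbox']).tolist(),round(d['confidence'],2)) for d in bot.search_frame("wrist",t)][:3])
snap("r1",[.47,-.24,.26],-.272,0)
print(bot.read_joint_positions())
snap("r2",[.53,-.20,.26],-.272,1)
snap("l1",[.525,-.06,.27],.21,0)
snap("l2",[.525,0.0,.27],.21,1)
json.dump(P,open("p.json","w")); print(bot.read_clock(),bot.read_joint_positions())
for y in(1.78,-1.36,.21,.0): print(y,bot.solve_ik([.526,-.03,.2],quat(y)))
a=[cv2.imread(f"pics/{n}.png") for n in("r1","r2","l1","l2")]
cv2.imwrite("pics/m1.png",np.hstack([a[0][:,120:520],a[1][:,120:520]]));cv2.imwrite("pics/m2.png",np.hstack([a[2][:,120:520],a[3][:,120:520]]))
E
```

```text
r1 driver_handle [([287.0, 118.0, 27.0, 44.0], 0.88), ([271.0, 227.0, 125.0, 42.0], 0.63), ([321.0, 201.0, 70.0, 25.0], 0.59)]
r1 rack [([260.0, 106.0, 182.0, 64.0], 0.98)]
r1 crosstip_handle [([381.0, 124.0, 41.0, 33.0], 0.82)]
[-0.6135  0.2673 -0.2     1.1036 -0.0001  2.8014]
r2 driver_handle [([366.0, 236.0, 69.0, 29.0], 0.88), ([348.0, 167.0, 27.0, 49.0], 0.75), ([317.0, 264.0, 106.0, 40.0], 0.71)]
r2 rack [([320.0, 146.0, 172.0, 71.0], 0.69)]
r2 crosstip_handle [([436.0, 171.0, 46.0, 46.0], 0.86), ([347.0, 169.0, 34.0, 47.0], 0.68)]
l1 lock [([213.0, 0.0, 142.0, 209.0], 0.76)]
l2 lock [([284.0, 16.0, 140.0, 207.0], 0.66)]
4.6167 [-0.1426  0.257  -0.1881  1.1257 -0.0005  2.7908]
1.78 [-0.1971  0.3073 -0.3033  0.9602  0.      1.1645]
-1.36 [-0.1971  0.3073 -0.3033  0.9602  0.     -1.9787]
0.21 [-0.1971  0.3073 -0.3033  0.9602  0.      2.7345]
0.0 [-0.1971  0.3073 -0.3033  0.9602  0.      2.9445]
```

View pics/m1.png

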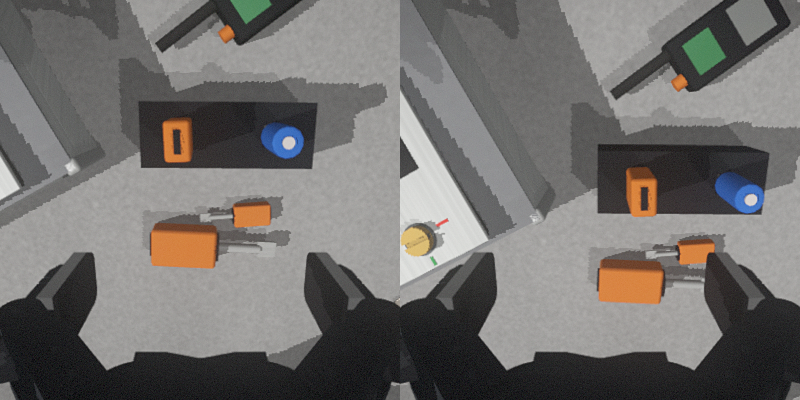

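View pics/m2.png

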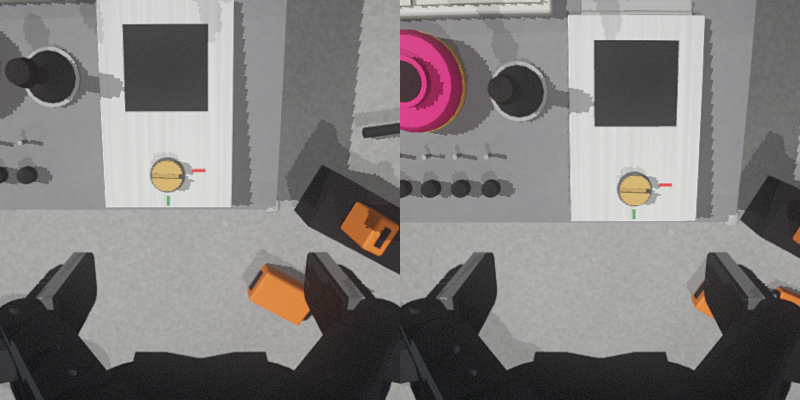

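```bash
cat > seg.py <<'E'
from h import *
def comps(im,lo,hi,near,rad=40):
    hsv=cv2.cvtColor(im,cv2.COLOR_BGR2HSV); m=cv2.inRange(hsv,lo,hi)
    n,l,s,c=cv2.connectedComponentsWithStats(m)
    d=[(np.hypot(*(c[i]-near)),i) for i in range(1,n) if s[i,4]>60]
    i=min(d)[1]; return (l==i).astype(np.uint8)
def info(m):
    cs=max(cv2.findContours(m,cv2.RETR_EXTERNAL,cv2.CHAIN_APPROX_NONE)[0],key=cv2.contourArea)
    return cs,cv2.minAreaRect(cs)
E
python3 - <<'E'
from seg import *
import json
P=json.load(open("p.json")); I={n:cv2.imread(f"pics/{n}.png") for n in P}; C={n:cam("wrist",P[n]) for n in P}
ctr={"r1":(298,141),"r2":(362,195),"l1":(287,175),"l2":(354,190)}
R={}
for n in("r1","r2"):
    m=comps(I[n],(5,140,60),(18,255,255),ctr[n]); cs,mr=info(m)
    print(n,mr,"hole",end=" ")
    f=np.zeros_like(m);cv2.drawContours(f,[cs],-1,1,-1); h=(f>0)&(m==0); h=h&(I[n].max(2)<70); v,u=np.nonzero(h); print(u.mean(),v.mean(),len(u)); R[n]=(u.mean(),v.mean())
print("handle top",tri(ray(C["r1"],R["r1"]),ray(C["r2"],R["r2"])))
for n in("l1","l2"):
    m=comps(I[n],(18,70,90),(32,255,255),ctr[n]); cs,mr=info(m); e=cv2.fitEllipse(cs); print(n,mr,e); R[n]=mr[0]
print("lock",tri(ray(C["l1"],R["l1"]),ray(C["l2"],R["l2"])))
T=[]
for n in ctr:
    u,v=ctr[n]; T.append(cv2.resize(I[n][v-38:v+37,u-50:u+50],(400,300),interpolation=cv2.INTER_NEAREST))
cv2.imwrite("pics/z.png",np.vstack([np.hstack(T[:2]),np.hstack(T[2:])]))
E
```

```text
r1 ((297.4902648925781, 139.8443603515625), (45.03712844848633, 29.567310333251953), 86.42366790771484) hole 296.4179104477612 141.67164179104478 134
r2 ((361.5, 191.5), (49.0, 31.0), 90.0) hole 364.0 198.5 110
handle top (array([ 0.5098, -0.2331,  0.1193]), [np.float64(1.4855125989444114e-06), np.float64(1.48551259905576e-06)])
l1 ((286.5, 175.0), (30.0, 29.0), 90.0) ((286.2828063964844, 175.3087921142578), (29.662935256958008, 30.786142349243164), 169.61497497558594)
l2 ((354.5, 189.5), (29.0, 31.0), 90.0) ((354.30853271484375, 189.63192749023438), (29.806930541992188, 30.330747604370117), 27.825422286987305)
lock (array([ 0.5263, -0.0314,  0.1196]), [np.float64(7.689825744799795e-05), np.float64(7.689825744785342e-05)])
```

View pics/z.png

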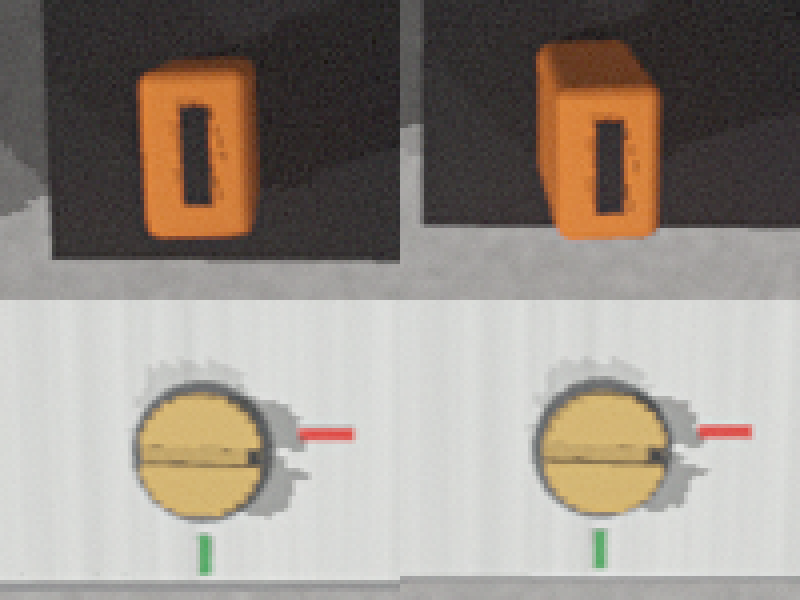

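```bash
python3 - <<'E'
from h import *
import json
Y=-.257; p=np.array([.5098,-.2331,0])
bot.set_gripper(.6,80)
bot.move_pose(p+[0,0,.19],quat(Y))
print("down",bot.move_linear(p+[0,0,.075],speed=.15,until_force=8),bot.read_position())
bot.set_gripper(0,80)
print("grip",bot.read_gripper_width(),bot.read_finger_force(),bot.read_ft_force(),bot.read_moment(),bot.read_position())
json.dump([list(map(float,x)) for x in wpose()],open("grasp.json","w"))
bot.move_linear(p+[0,0,.235],speed=.2)
print(bot.read_ft_force(),bot.read_moment())
bot.move_pose([.5263,-.0314,.235],quat(1.75))
bot.move_linear([.5263,-.0314,.202],speed=.15)
w=wpose();im=bot.camera("wrist");cv2.imwrite("pics/t1.png",im[:,:,::-1])
print(w,bot.read_clock(),bot.read_gripper_width())
E
python3 - <<'E'
import cv2,numpy as np
a=cv2.imread("pics/t1.png"); cv2.imwrite("pics/t1v.png",cv2.resize(a[150:350,220:420],(600,600),interpolation=cv2.INTER_NEAREST))
E
```

```text
down False [ 0.5106 -0.2331  0.0759]
grip 0.2484745430238863 78.00915241241455 [-1.1482  0.7626  5.6764] [ 0.1229  0.0941 -0.0228] [ 0.5106 -0.2336  0.0761]
[-0.6651  0.4807 -1.8771] [ 0.0255  0.0266 -0.0047]
(array([ 0.5257, -0.0317,  0.2016]), array([-0.0008,  0.6414,  0.7672, -0.0004])) 10.1333 0.24883168148638113
```

View pics/t1v.png

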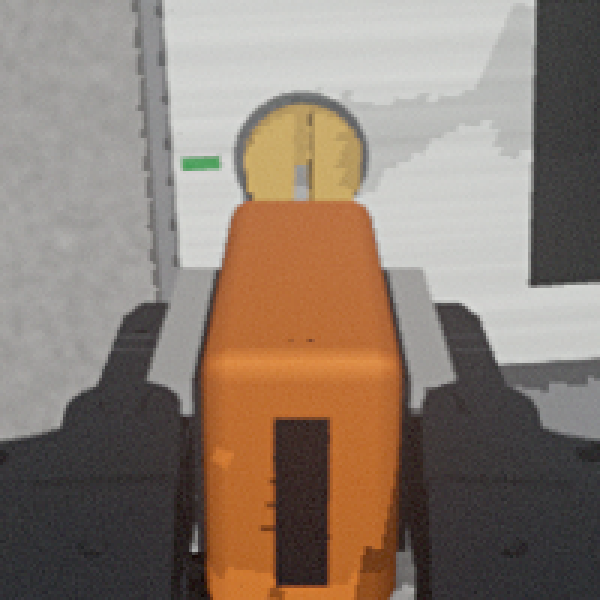

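```bash
python3 - <<'E'
from seg import *
im=cv2.imread("pics/t1.png")
p=np.array([.5257,-.0317,.2016]);q=[-.0008,.6414,.7672,-.0004]
C=cam("wrist",(p,q)); R=rot(q)
print("yaw",np.arctan2(R[1,0],R[0,0]))
tz=p[2]-.065
for dx in(-6.6,0,6.6):print(dx,proj(C,p+R@[dx/1e3,0,.065]))
def tool(X): return (R.T@(X-p))*1e3
print("tip far corner seen", tool(onz(C,(220+301.5/3,150+163/3),tz)))
m=comps(im,(18,70,90),(32,255,255),(321,195)); cs,_=info(m); pts=np.array([tool(onz(C,c,.1196)) for c in cs[:,0].astype(float)])
# circle fit to points not on the occluded side
k=pts[:,0]>pts[:,0].min()+2.5
A=np.c_[2*pts[k,:2],np.ones(k.sum())]; s=np.linalg.lstsq(A,(pts[k,:2]**2).sum(1),rcond=None)[0]
print("head c",s[:2],"r",np.sqrt(s[2]+s[:2]@s[:2]), pts[:,:2].min(0),pts[:,:2].max(0))
g=cv2.cvtColor(im,cv2.COLOR_BGR2GRAY)
for r in(186,190,194,198,206,210,214): print(r,g[r,308:336])
E
```

```text
yaw 1.74894018322619
-6.6 [[319.8943 222.7326]]
0 [[319.8861 212.6718]]
6.6 [[319.8778 202.4447]]
tip far corner seen [ 5.3881  0.3825 65.0033]
head c [3.4609 0.4283] r 11.004617696996487 [ -7.7592 -12.6282] [14.318  13.3714]
186 [111 110 116 121 128 140 150 154 155 157 158 162 160 160 162 151 150 155
 151 152 145 129 110 103 100  99 103 138]
190 [153 154 164 173 172 175 172 176 175 174 165 157 158 158 139 108 151 175
 175 173 173 173 175 174 169 159 145 123]
194 [176 174 171 175 174 175 173 172 173 173 164 157 157 159 156 147 151 177
 175 174 174 172 174 175 166 159 158 158]
198 [176 173 173 173 171 172 175 173 173 172 161 157 154 158 155 139 147 175
 173 171 176 172 174 171 174 175 166 158]
206 [170 174 174 173 169 171 170 173 171 171 160 150 149 153 133 106 145 176
 175 171 171 175 173 173 171 172 171 163]
210 [171 171 173 172 175 175 172 174 173 166 156 148 149 147 134 117 147 175
 173 175 173 173 173 172 173 163 153 149]
214 [172 174 173 171 174 173 175 174 173 174 173 174 174 173 170 144 149 172
 175 171 173 172 172 174 172 173 171 175]
```

```bash
python3 - <<'E'
from h import *
x,y=.5262,-.0291
bot.move_linear([x,y,.192],speed=.05)
f0=np.array(bot.read_ft_force());print(f0,bot.read_moment(),bot.read_position())
w=wpose();im=bot.camera("wrist");cv2.imwrite("pics/t2.png",im[:,:,::-1])
print(bot.move_linear([x,y,.172],speed=.015,until_force=2.5),bot.read_position(),bot.read_ft_force()-f0,bot.read_clock())
im=bot.camera("wrist");cv2.imwrite("pics/t3.png",im[:,:,::-1])
a,b=[cv2.imread(f"pics/{n}.png")[150:260,255:385] for n in("t2","t3")]
cv2.imwrite("pics/t23.png",cv2.resize(np.hstack([a,b]),(780,330),interpolation=cv2.INTER_NEAREST))
np.save("f0.npy",f0)
E
```

```text
[-0.4038 -0.0368 -1.3214] [-0.0526  0.0232 -0.021 ] [ 0.526  -0.029   0.1919]
True [ 0.5258 -0.0291  0.179 ] [0.8466 0.2733 2.5636] 11.3917
```

View pics/t23.png

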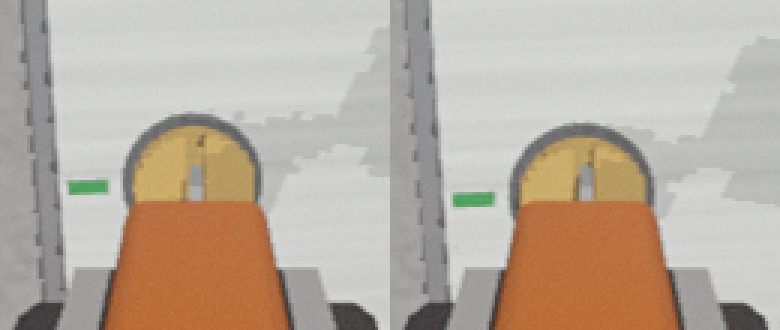

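```bash
python3 - <<'E'
from h import *
f0=np.load("f0.npy"); ex=np.array([-.178,.984,0]); ey=np.array([.984,.178,0])
c=np.array([.5262,-.0291,.179])
def rep(n,r=None):
    f=np.array(bot.read_ft_force())-f0; p=np.array(bot.read_position())-c; print(n,r,"F",f@ex,f@ey,f[2],"d mm",1e3*p@ex,1e3*p@ey,1e3*p[2])
rep("start")
for s in(1,-1):
    r=bot.move_linear(c+s*ey*.0025,speed=.006,until_force=2.5); rep(s,r)
    bot.move_linear(c,speed=.01); rep("back")
print(bot.read_clock())
E
```

```text
start None F -0.3583233092650521 0.7833541770448889 2.3875404505401066 d mm 0.045976849054054636 -0.3656553907071594 0.05461388740801709
1 True F -0.4040820647081165 0.3870392273604035 4.068221940088487 d mm 0.06487130691880375 0.041334269866513944 -0.4722500802639418
back None F -0.024557031410296967 1.4238382326598735 3.3348582290541566 d mm 0.035447035887980705 0.06812534593016842 0.0052509703561409715
-1 True F 0.5952594491526177 1.0628508772975533 2.296205652992081 d mm 0.022408831245435138 -1.68528760729651 0.057536581803796505
back None F -0.7009393987001241 -1.9349133146706161 3.798142783328827 d mm 0.07158251778803049 -0.7390344978651151 -0.3451953260857066
12.825
```

```bash
cat >> h.py <<'E'
ex=np.array([-.178,.984,0]); ey=np.array([.984,.178,0]); c=np.array([.5262,-.0291,.179])
def rep(n,r=None):
    f0=np.load("f0.npy");f=np.array(bot.read_ft_force())-f0; p=np.array(bot.read_position())-c; print(n,r,"F",np.array([f@ex,f@ey,f[2]]),"d mm",1e3*np.array([p@ex,p@ey,p[2]]),"Mz",round(float(bot.read_moment()[2]),3)); return f
E
python3 - <<'E'
from h import *
for dy,z in((-.4,1),(-.4,2),(-.4,3),(-.4,4),(.8,4),(1.8,4),(-.4,4),(-1.4,4),(-2.4,4),(-.4,4)):
    bot.move_linear(c+ey*dy*1e-3+[0,0,z*1e-3],speed=.01); bot.wait(.1); rep((dy,z))
print(bot.read_clock())
E
```

```text
(-0.4, 1) None F [-0.0658 -1.0015  1.9956] d mm [ 0.0561 -0.5516  0.8955] Mz 0.01
(-0.4, 2) None F [-0.5985  0.3938 -0.0333] d mm [ 0.0401 -0.2961  1.9735] Mz -0.028
(-0.4, 3) None F [-0.9003 -0.0787  0.004 ] d mm [ 0.0293 -0.3642  2.9595] Mz -0.004
(-0.4, 4) None F [-0.8893  0.1104  0.31  ] d mm [ 0.022  -0.4666  3.9514] Mz -0.023
(0.8, 4) None F [-0.4383  0.0938  0.0018] d mm [0.0315 0.5728 3.8775] Mz -0.03
(1.8, 4) None F [-0.4325 -3.4227  0.6107] d mm [0.1122 0.8857 3.6772] Mz -0.058
(-0.4, 4) None F [-0.1036  0.3704 -0.2596] d mm [-0.0985  0.364   4.3   ] Mz 0.023
(-1.4, 4) None F [ 0.1933  0.6178 -0.2236] d mm [-0.0571 -1.1323  4.1221] Mz 0.019
(-2.4, 4) None F [ 0.1765  3.999  -1.3004] d mm [-0.0963 -1.5264  4.3131] Mz 0.028
(-0.4, 4) None F [-1.2262 -0.5329 -0.1161] d mm [ 0.1106 -1.0001  3.7198] Mz 0.019
16.5667
```

```bash
python3 - <<'E'
from h import *
b=c+ey*-.3e-3
bot.move_linear(b+[0,0,1e-3],speed=.01)
for z in np.arange(0,-13,-1.):
    bot.move_linear(b+[0,0,z*1e-3],speed=.015); f=rep(z)
    if f[2]>11.5: break
print(bot.read_clock(),bot.read_gripper_width())
E
```

```text
0.0 None F [-0.0828 -0.4873  2.4427] d mm [-0.0466 -0.2769  0.0834] Mz -0.037
-1.0 None F [ 0.0647 -0.3512  4.6105] d mm [-0.036  -0.2447 -0.9043] Mz -0.031
-2.0 None F [-0.5336 -2.095   4.7324] d mm [-0.0268 -0.3038 -1.9259] Mz 0.047
-3.0 None F [ 0.0988 -1.1163  4.9666] d mm [-0.0381 -0.3429 -2.9565] Mz -0.065
-4.0 None F [-0.1297 -1.6389  6.9013] d mm [-0.0414 -0.4181 -3.9653] Mz 0.029
-5.0 None F [-1.0535 -2.0261  6.0719] d mm [-0.0482 -0.4234 -4.8444] Mz -0.028
-6.0 None F [ 0.286  -2.8553  7.7555] d mm [-0.0419 -0.4951 -5.767 ] Mz -0.041
-7.0 None F [ 0.3648 -3.3354 12.2132] d mm [-0.0985 -0.4219 -6.1407] Mz 0.058
19.0167 0.25057813756836544
```

```bash
cat >> h.py <<'E'
def favg(n=5):
    F=[];M=[]
    for _ in range(n): F.append(bot.read_ft_force());M.append(bot.read_moment()[2]);bot.wait(.02)
    return np.mean(F,0)-np.load("f0.npy"),float(np.mean(M))
def yawnow():
    R=rot(bot.read_tool_rot()); return float(np.arctan2(R[1,0],R[0,0]))
E
cat > turn.py <<'E'
from h import *
import json,sys
def turn(st,yend,dy,mmax):
    cmd=np.array(st["cmd"]);y=st["yaw"]; why="end"
    while y>yend+1e-6:
        y-=dy; t=bot.read_clock()
        bot.move_linear(cmd,rotation=quat(y),speed=.02); t1=bot.read_clock()
        f,m=favg()
        print(f"y {y:.3f} act {yawnow():.3f} F {f.round(1)} Mz {m:.3f} z {1e3*(bot.read_position()[2]-c[2]):.2f} t {t1-t:.2f}")
        if m>mmax or f[2]>18: why="limit";break
        lat=np.array([f[0],f[1],0]); n=np.linalg.norm(lat)
        if n>.8: cmd+=np.clip(1-.8/n,0,1)*lat*.08e-3
        cmd[2]+=np.clip((f[2]-12.5)*.08e-3,-.2e-3,.2e-3)
    json.dump({"cmd":cmd.tolist(),"yaw":y},open("st.json","w")); print(why,(cmd-c)*1e3,bot.read_clock())
    return why
E
python3 - <<'E'
from turn import *
cmd=c+ey*-.5e-3+[0,0,-7.1e-3]
bot.move_linear(cmd,speed=.01); print(favg())
turn({"cmd":cmd.tolist(),"yaw":1.75},1.45,.06,.1)
E
```

```text
(array([-3.6253, -0.0594, 12.326 ]), -0.00838459418934353)
y 1.690 act 1.690 F [-3.8 -0.3 12.3] Mz 0.037 z -6.16 t 0.25
y 1.630 act 1.630 F [-3.4 -0.1 12. ] Mz 0.037 z -6.14 t 0.25
y 1.570 act 1.570 F [-3.6 -0.4 12.3] Mz 0.024 z -6.14 t 0.25
y 1.510 act 1.510 F [-3.2  0.2 12.2] Mz 0.053 z -6.14 t 0.25
y 1.450 act 1.450 F [-3.3  0.4 12.1] Mz 0.045 z -6.13 t 0.25
end [-1.5516 -0.1086 -7.2305] 21.0167
```

```bash
sed -i 's/lat=np.array(\[f\[0\],f\[1\],0\])/lat=np.array([f[0]+3.4,f[1],0])/' turn.py
python3 - <<'E'
from turn import *
print((np.array(bot.read_position())-c)*1e3)
st=json.load(open("st.json")); st["cmd"][0]=c[0]-.9e-3; st["cmd"][1]=c[1]-.1e-3
turn(st,1.15,.06,.12)
print((np.array(bot.read_position())-c)*1e3)
E
```

```text
[-0.939  -0.1539 -6.1322]
y 1.390 act 1.390 F [-3.3  0.3 12.8] Mz 0.044 z -6.16 t 0.25
y 1.330 act 1.330 F [-3.4 -0.1 12.7] Mz 0.051 z -6.16 t 0.25
y 1.270 act 1.270 F [-3.5 -0.1 12.6] Mz 0.047 z -6.15 t 0.25
y 1.210 act 1.210 F [-3.3 -0.1 12.4] Mz 0.049 z -6.16 t 0.25
y 1.150 act 1.150 F [-3.4  0.  12.1] Mz 0.051 z -6.14 t 0.25
end [-0.9    -0.1    -7.2256] 22.6833
[-0.469  -0.228  -6.1427]
```

```bash
python3 - <<'E'
from turn import *
st=json.load(open("st.json"))
if turn(st,.43,.08,.125)=="end":
    print((np.array(bot.read_position())-c)*1e3)
    turn(json.load(open("st.json")),.19,.03,.11)
    print((np.array(bot.read_position())-c)*1e3)
E
```

```text
y 1.070 act 1.070 F [-2.6 -0.6 12. ] Mz 0.038 z -6.14 t 0.25
y 0.990 act 0.990 F [-2.7 -0.  11.9] Mz 0.052 z -6.12 t 0.25
y 0.910 act 0.910 F [-2.5 -0.9 11.8] Mz 0.057 z -6.15 t 0.25
y 0.830 act 0.830 F [-2.9 -0.8 12.1] Mz 0.019 z -6.17 t 0.25
y 0.750 act 0.750 F [-2.  -0.9 11.9] Mz 0.041 z -6.15 t 0.25
y 0.670 act 0.670 F [-2.1 -0.7 12.5] Mz 0.022 z -6.16 t 0.25
y 0.590 act 0.590 F [-2.4 -1.2 11.8] Mz 0.049 z -6.14 t 0.25
y 0.510 act 0.510 F [-2.1 -1.  12.3] Mz -0.003 z -6.18 t 0.25
y 0.430 act 0.430 F [-2.4 -0.7 12.2] Mz 0.054 z -6.19 t 0.25
end [-0.6342 -0.3116 -7.5389] 25.6833
[ 0.3496 -0.9316 -6.1877]
y 0.400 act 0.400 F [-2.7 -1.  12.4] Mz 0.018 z -6.16 t 0.25
y 0.370 act 0.370 F [-2.1 -1.4 12.3] Mz 0.054 z -6.19 t 0.25
y 0.340 act 0.340 F [-2.5 -1.7 12.9] Mz 0.026 z -6.18 t 0.25
y 0.310 act 0.310 F [-2.  -1.2 12.5] Mz 0.030 z -6.16 t 0.25
y 0.280 act 0.280 F [-2.2 -1.3 12.7] Mz 0.058 z -6.15 t 0.25
y 0.250 act 0.250 F [-2.8 -1.1 12.8] Mz 0.033 z -6.19 t 0.25
y 0.220 act 0.220 F [-2.6 -1.  12.9] Mz 0.034 z -6.17 t 0.25
y 0.190 act 0.190 F [-2.8 -1.3 12.4] Mz 0.056 z -6.16 t 0.25
end [-0.332  -0.7082 -7.483 ] 28.35
[ 0.5107 -1.3591 -6.1566]
```

```bash
python3 - <<'E'
from turn import *
turn(json.load(open("st.json")),-.02,.02,.095)
print((np.array(bot.read_position())-c)*1e3)
im=bot.camera("wrist");cv2.imwrite("pics/t4.png",im[:,:,::-1])
cv2.imwrite("pics/t4v.png",cv2.resize(im[130:330,210:430,::-1],(660,600),interpolation=cv2.INTER_NEAREST))
E
```

```text
y 0.170 act 0.170 F [-2.6 -1.6 12.6] Mz 0.049 z -6.16 t 0.25
y 0.150 act 0.150 F [-3.1 -1.4 12.6] Mz 0.040 z -6.18 t 0.25
y 0.130 act 0.130 F [-2.6 -0.8 12.2] Mz 0.031 z -6.18 t 0.25
y 0.110 act 0.110 F [-3.  -1.5 12.7] Mz 0.060 z -6.19 t 0.25
y 0.090 act 0.090 F [-3.1 -1.6 12.3] Mz 0.050 z -6.16 t 0.25
y 0.070 act 0.070 F [-2.5 -1.3 12.6] Mz 0.037 z -6.18 t 0.25
y 0.050 act 0.050 F [-2.8 -1.5 12.6] Mz 0.019 z -6.17 t 0.25
y 0.030 act 0.030 F [-2.8 -1.2 12.9] Mz 0.051 z -6.21 t 0.25
y 0.010 act 0.010 F [-2.8 -1.2 12.3] Mz 0.033 z -6.17 t 0.25
y -0.010 act -0.010 F [-2.6 -1.3 12.8] Mz 0.026 z -6.17 t 0.25
y -0.030 act -0.030 F [-3.2 -0.9 12.8] Mz 0.069 z -6.17 t 0.25
end [-0.1031 -1.2168 -7.4208] 32.0167
[ 0.5889 -1.7447 -6.1658]
```

View pics/t4v.png

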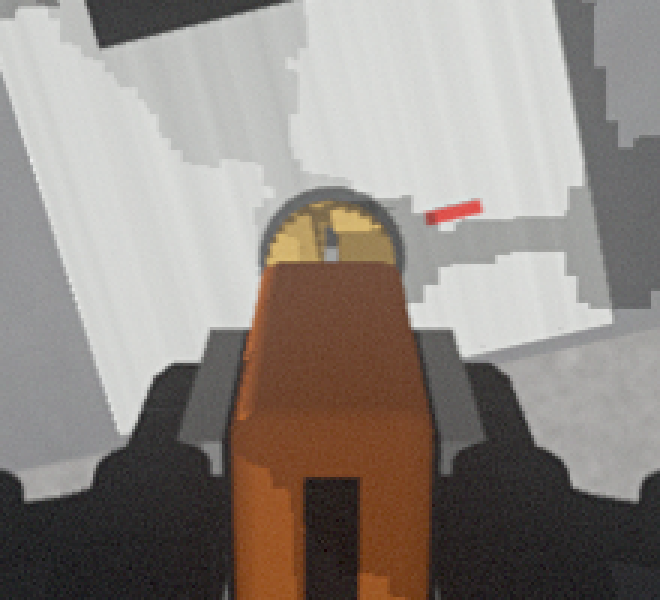

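```bash
python3 - <<'E'
from turn import *
st=json.load(open("st.json")); cmd=np.array(st["cmd"])
print(favg(12),(np.array(bot.read_position())-c)*1e3)
for dz in(.5,1,1.5,2,2.5,3,3.5,4):
    bot.move_linear(cmd+[0,0,dz*1e-3],speed=.01); f,m=favg(4)
    print(dz,f.round(1),round(m,3),1e3*(np.array(bot.read_position())-c))
    if f[2]<1.2: break
print(bot.read_clock())
E
```

```text
(array([-3.0077, -1.2395, 12.8667]), 0.08109051855014733) [ 0.6178 -1.7528 -6.1643]
0.5 [-1.7 -2.   9.5] 0.069 [ 0.5194 -1.7393 -6.0747]
1 [-1.6 -1.4  8.1] 0.063 [ 0.5145 -1.7029 -5.7967]
1.5 [-1.  -1.4  7.5] 0.043 [ 0.5352 -1.7159 -5.3441]
2 [-1.1 -1.4  7.1] 0.065 [ 0.521  -1.7034 -4.9224]
2.5 [-0.6 -1.2  6.7] 0.066 [ 0.5592 -1.6919 -4.4495]
3 [-0.7 -1.9  5.9] 0.063 [ 0.5009 -1.6412 -4.1073]
3.5 [ 1.3 -2.8  5.2] 0.067 [ 0.3818 -1.5372 -3.7981]
4 [ 3.1 -3.7  0.7] 0.04 [ 0.1492 -1.4796 -3.6151]
34.8
```

```bash
python3 - <<'E'
from turn import *
p=np.array(bot.read_position())
bot.move_linear([c[0]+.2e-3,c[1]-1.6e-3,.185],speed=.02); print(favg(3))
bot.move_linear([.49,-.04,.235],speed=.15,rotation=quat(.1))
w=wpose();im=bot.camera("wrist");cv2.imwrite("pics/v.png",im[:,:,::-1])
u,v=proj(cam("wrist",w),[.5263,-.0314,.112])[0].astype(int);print(u,v,bot.read_clock())
cv2.imwrite("pics/vv.png",cv2.resize(im[max(v-50,0):v+50,u-60:u+60,::-1],(720,600),interpolation=cv2.INTER_NEAREST))
E
```

```text
(array([ 0.0004,  0.3439, -0.4883]), -0.01822896326834297)
312 144 36.0917
```

View pics/vv.png

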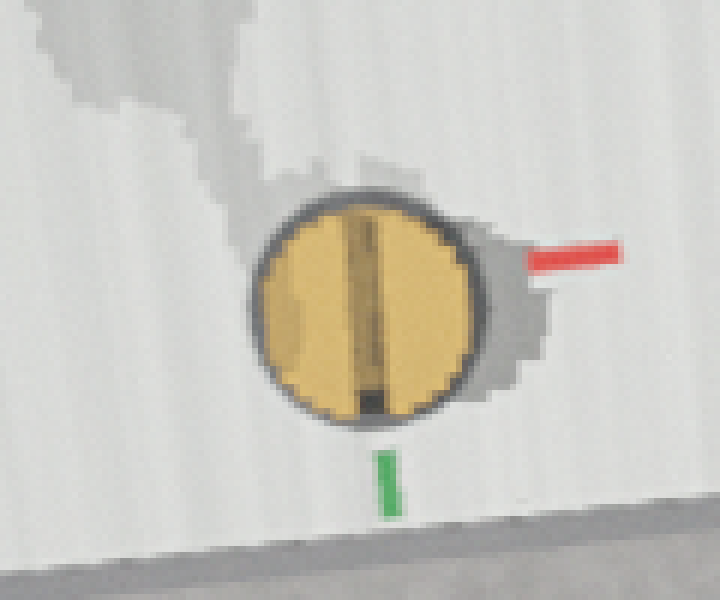

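```bash
python3 - <<'E'
from turn import *
Y=-.257; p=np.array([.5102,-.2335,0])
bot.move_linear([.49,-.05,.245],speed=.1)
bot.move_pose(p+[0,0,.235],quat(Y)); f0=np.array(bot.read_ft_force())
print(bot.move_linear(p+[0,0,.09],speed=.08,until_force=5),bot.read_position(),bot.read_ft_force()-f0)
print(bot.move_linear(p+[0,0,.073],speed=.02,until_force=4),bot.read_position(),bot.read_ft_force()-f0,bot.read_clock())
E
```

```text
False [ 0.5105 -0.2337  0.0904] [ 0.5421 -0.6549 -0.6903]
True [ 0.5101 -0.2334  0.0761] [-0.4708 -0.5602  5.0835] 39.775
```

Contact at the same height as at the grasp (0.0761): it is seated on the block.

```bash
python3 - <<'E'
from turn import *
bot.set_gripper(.6); 
p=np.array([.5102,-.2335,0])
bot.move_linear(p+[0,0,.2],speed=.12)
bot.move_linear([.45,-.25,.27],speed=.2)
im=bot.camera("wrist");s=bot.camera("scene");
cv2.imwrite("pics/end.png",np.vstack([np.hstack([im[60:280,180:480,::-1],cv2.resize(s[150:290,160:460,::-1],(471,220))])]))
print(bot.read_clock(),bot.read_ft_force())
E
```

```text
42.0833 [ 0.4763 -0.6252 -0.2199]
```

View pics/end.png

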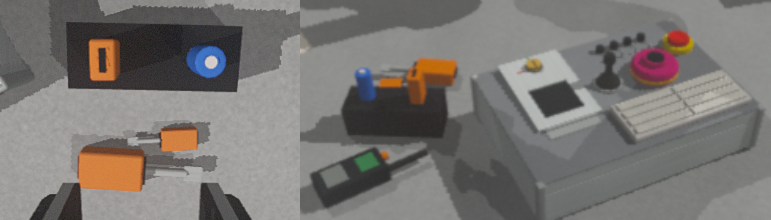

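```bash
python3 -c "
from cell import bot
print(bot.close_job())"
```

```text
the job is handed in; nothing more can be done
None
```

The cover is pressed home and held by the lock, which is turned to its seated position (dot at the green tick), and the driver is back in its hole; I handed the job in at about 42 s, with no result reported. The two look-alike drivers stood or leaned in the first pictures and were lying flat after my first arm move. I think they fell by themselves, since the small one was already tilting before the arm moved, but I did not confirm it.

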